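# Put the palette away in the art-room drawer

### The job

Put the white palette away in the drawer unit: turn the red catch on top anticlockwise to free the drawer, pull the drawer all the way out by its handle, and set the palette down gently, lying flat, in the large empty bay beside the paint pots. Leave the drawer fully out, do not tip the paint pots in it, and leave the stone, cup and mug where they stand.

Things in the scene. Friction and masses are not known exactly. Their poses are not given: they have to be found in the camera images.
- cabinet: low plywood unit, fixed, 240 deep x 300 wide x 150 mm high: one white-fronted drawer at the top, open foot with sketch pads below. Origin on the table under the middle of the case's front edge; +x runs into the case, +y along its front, z up; the drawer slides out along -x. The drawer front (14 mm thick) stands before the case, its top edge level with the case's top
- catch (a joint): angle of the red turn catch on the unit's top, near the front right corner as the robot sees it. 0 = locked: its steel tongue points out over the drawer front, the hooked tip hanging before a steel tab on the drawer. Grows anticlockwise seen from above; drawer free from 0.45 rad, stop at 1.65 (tongue along the front, pointing right). Stays where it is left
- catch_grip (a point): on the catch's vertical axis (22 mm behind the case's front edge, 95 mm right of its middle), 46 mm above the case's top. The grip is an upright red bar 44 long x 14 thick, 24 to 56 mm above the top, along this point's x; the 50 mm tongue below it (18 to 24 mm above the top) points along this point's -x. Its tip hangs to 4 mm above the top; the drawer's tab rises 15 mm above the top
- drawer (a joint): how far the drawer is out, in m; 0 = shut, stop at 0.15 (fully out)
- drawer_handle (a point): middle of the drawer's dark steel bow handle: a horizontal round bar 12 mm thick, 100 mm long along y, its centre line 42 mm in front of the drawer front and 23 mm below the case's top; 36 mm free gap between bar and front, open above and below. Moves with the drawer; axes as the cabinet's
- drawer_bay (a point): point on the drawer's floor in the large empty bay, at the middle of the part uncovered when fully out; moves with the drawer, axes as the cabinet's. The bay is 181 mm wide (y +-90), its floor 85 mm above the table, its walls 36 mm high; the drawer front's inner face is 75 mm off towards -x; the uncovered part ends 75 mm off towards +x, at the case's top board
- palette: white plastic palette with six round wells of dry colour, 110 (x) x 58 (y) x 16 mm (z), about 120 g, lying on the table left or right of the drawer unit; origin at the centre of its underside
- pot0: paint pot with yellow body, diameter 46, 44 mm high, loose and upright in the drawer's narrow right-hand bay; origin at the centre of its underside
- pot1: the same, with green body, behind it
- stone: rounded white painted stone, diameter 78, 37 mm high, loose on the table; origin at its underside. Leave alone
- cup: clear plastic cup, rim diameter 80, 85 mm high, loose on the table; origin at its underside. Leave alone
- brush_mug: blue ceramic mug, diameter 84, 100 mm high, loose on the table; origin at its underside. Leave alone
Not all that is in view belongs to the job. Of the things that look like the palette, take the one that is nearest to the robot's base at the start.

How it is judged:
By the outcome, as a careful person would: the job done as asked, in the order asked, and still so for the second after the job is handed in, with the robot touching nothing.
It also fails if it takes over 72 s, if anything falls off the work surface, if the arm or the gripper's body presses on something with over 40 N, if the wrist force passes 120 N, or if a joint passes its speed limit or range.

### The arm

A 7-joint arm with a two-finger parallel gripper is mounted at the origin on the work surface. World frame = base frame: x ahead of the robot, y to its left, z up, the work surface at z = 0. Lengths are in m, angles in rad, forces in N, time in s.
With the tool pointing down it reaches from about 0.4 to 0.85 m from the base axis. Payload 4.5 kg.
Tool frame: the origin (TCP) lies midway between the tips of the shut fingers; the grasp point (between the pads) lies 19 mm behind it; z points along the fingers, y is the line along which they close (so a half turn about z gives the same grasp; the last joint's range is limited). The gripper opens to 88 mm and grips with 3 to 60 N. Pads are 18 mm wide; open, the fingers measure 123 mm over their backs; the gripper's body (75 mm by 187 mm) begins 45 mm behind the grasp point.
Start: joints at [-1.194, 0.689, -0.195, 1.565, 0.157, 0.902, -0.215], TCP at [0.21, 0.589, 0.239] pointing down, gripper open.
Joint ranges: [-3.01, 3.01], [-0.46, 2.08], [-1.47, 1.51], [0.13, 2.56], [-1, 4.14], [0.04, 2.09], [-2.66, 2.66]. Speed limits (rad/s): [2.57, 2.57, 3.14, 3.14, 3.14, 3.14, 3.14].

### API

Orientations are given as a unit quaternion [x, y, z, w].
In Python, from plant import sensors, eyes, finish_job gives the robot as it stands.
- The arm moves only by the tool send_rows, never from a script. Its argument "rows" is text: rows parted by semicolons, each of 4 numbers parted by spaces: the shift along the tool's x, y, z normalised to -1 to 1, where 1 is 30 cm, then the turn about the tool's z normalised to -1 to 1, where 1 is 2 pi rad. A call has 1 to 10 rows; each row is the pose to reach, as a shift and turn from the pose commanded when the call began, along the tool's axes at that moment, turning the shorter way round; what a row does not reach only later rows make up. A row lasts 1/12 s, in which the tool goes at most 41.7 mm and 7.16 degrees, less where a joint would pass 70% of its speed; a pose out of reach is approached as far as the arm can. A call with a number of a shift or a turn outside -1 to 1 is refused whole. A call with a gripper value outside its range is refused whole. "jaw" is the closure, from -1 (fully open) to 1 (shut), set as the call begins (left out, the last holds). The fingers move at their own pace and stop on an object; "force" is the grip in N (left out, the last holds). Time passes only in rows, so rows that repeat a pose let the fingers close. It gives the time, the measured TCP pose, the force, the opening and the grip force at its end, in the units of the state.
- sensors.get_state(): the state, without advancing time (a new reading comes with each control period).
- eyes.snapshot(name): name is "scene" or "top"; returns (picture, depth): 400x640x3 uint8, red, green, blue; 400x640 float32, m along the optical axis (not along the pixel's ray), 0 where there is no reading.
- eyes.calibration(name): a dict with "fov_y" (degrees; the focal length in pixels is half the picture's height over the tangent of half this angle, whatever the lens; pixels are square), "cx", "cy" (the principal point, pixels), "world_from_camera" (4x4, takes a point from camera to world coordinates). Camera axes: x right, y down, z forward; pixel columns grow to the right and rows downward; lengths in m; the calibration is good to about 2 mm. A picture is of the moment at which its call begins. calibration takes no time and is no camera call.
- finish_job(): hands the job in; it is judged then, once.
The state is a dict: "clock": time; "q": joint angles; "qd": joint speeds; "joint_torque": joint torques, N m; "tool_pos": TCP position; "eef_rot": TCP orientation; "contact_force": force on the tool from outside, world axes, zero at the start; "moment": the same for the moment, N m; "opening": opening from 0.0 (shut) to 1.0 (fully open); "finger_force": force on a finger pad.
Only numpy, scipy, OpenCV 4.12 (cv2) and the standard library are available. Lean on these libraries where they do the work, as an engineer would, in place of code of your own. Each camera call takes 0.05 s, during which the arm holds its last target. There are 200 camera calls.

## Working session

There is one attempt and no reset: what is moved stays moved. The work goes in short steps, Python scripts to look and compute and a tool call to move; the robot and the scene stay as the last step left them, time stands still between calls to the robot, and variables do not carry over. Pictures are saved under pics/ and viewed, at most 10 in all, crops included, and the job is handed in when it is done.

Besides the shell and the picture viewer there is one more tool, called after "Request:" as name(argument=value, ...) on one line, values as JSON. send_rows: Moves the arm, as the interface text tells. Scaled input: -1 to 1 covers 30 cm each way for a shift and 2 pi rad each way for a turn. Its arguments: {"type":"object","properties":{"rows":{"type":"string"},"jaw":{"type":"number"},"force":{"type":"number"}},"required":["rows"]}

```bash
mkdir -p pics; cat > h.py <<'E'
import numpy as np, cv2
from plant import sensors, eyes, finish_job
def snap(n,f=None):
    im,d=eyes.snapshot(n)
    if f: cv2.imwrite('pics/'+f,im[:,:,::-1])
    c=eyes.calibration(n); fl=200/np.tan(np.radians(c['fov_y'])/2)
    v,u=np.mgrid[0:400,0:640]
    P=np.stack([(u-c['cx'])/fl*d,(v-c['cy'])/fl*d,d,np.ones_like(d)],-1)@np.array(c['world_from_camera']).T
    P=P[...,:3]; P[d==0]=np.nan
    return im,d,P
E
python3 - <<'E'
from h import *
for n in('top','scene'):
    im,d,P=snap(n,n+'0.png'); np.savez(n+'0.npz',im=im,P=P)
    c=eyes.calibration(n);print(n,c['fov_y'],np.round(c['world_from_camera'],3).tolist())
s=sensors.get_state();print(s['clock'],s['tool_pos'],s['eef_rot'],s['opening'],s['contact_force'])
E
```

```text
top 49.062795234448224 [[-0.028, -0.995, 0.099, 0.41], [-1.0, 0.028, -0.004, -0.092], [0.002, -0.099, -0.995, 1.676], [0.0, 0.0, 0.0, 1.0]]
scene 51.266452406615436 [[-0.087, 0.867, -0.491, 1.269], [0.996, 0.082, -0.031, -0.071], [0.013, -0.492, -0.87, 1.362], [0.0, 0.0, 0.0, 1.0]]
0.1 [0.20991138 0.58811545 0.23799298] [ 1.70535751e-01  9.85351152e-01 -8.08140937e-04 -1.05103914e-04] 1.0030865565553146 [-0.35156793 -0.35911311  0.50940681]
```

View pics/top0.png

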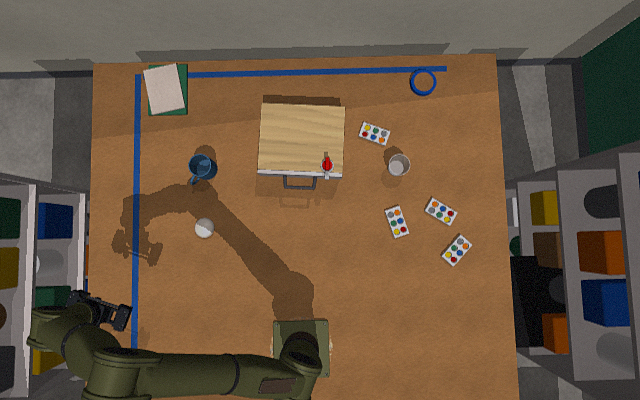

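View pics/scene0.png

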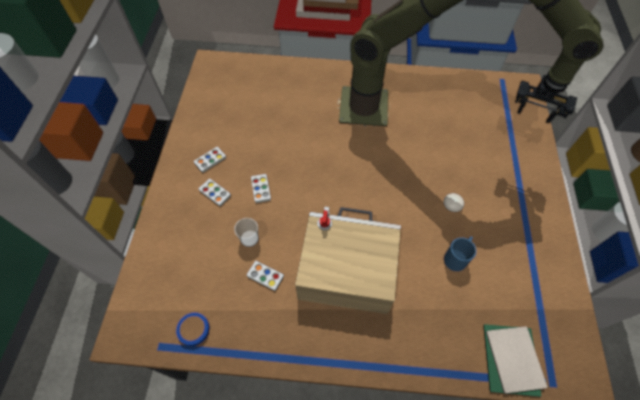

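The top view shows the cabinet at about (302,138), the red catch at (327,164), the handle at (300,183) and four palettes at (397,221), (456,250), (440,210) and (374,133). The cup is at (399,165), the mug at (202,167) and the stone at (204,228). The scene view agrees. Next I'll measure positions.

```bash
python3 - <<'E'
from h import *
for n in('top','scene'):
    z=np.load(n+'0.npz');im=z['im'].astype(int);P=z['P'];X,Y,Z=P[...,0],P[...,1],P[...,2]
    print('==',n)
    box=(abs(X-.6)<.5)&(abs(Y+.15)<.6)
    # table height near
    t=box&(abs(Z)<.006);print('table z',np.nanmedian(Z[t]))
    m=box&(Z>.008)&(Z<.026)&(im.min(2)>95)
    m=cv2.morphologyEx((box&(Z>.009)&(Z<.027)).astype(np.uint8),cv2.MORPH_OPEN,np.ones((3,3)))
    k,l,st,ce=cv2.connectedComponentsWithStats(m)
    for i in range(1,k):
        if st[i,4]<150: continue
        p=P[l==i];r=cv2.minAreaRect(p[:,:2].astype(np.float32)*1000)
        print('lowobj',st[i].tolist(),np.round(r[0],1),np.round(r[1],1),round(r[2],1),'z',np.round(np.median(p[:,2]),4),'dist',round(np.hypot(*r[0])),'col',im[l==i].mean(0).round())
    m=(box&(abs(Z-.15)<.006)&(X>.4)).astype(np.uint8)
    k,l,st,ce=cv2.connectedComponentsWithStats(m);i=1+np.argmax(st[1:,4]);p=P[l==i]
    r=cv2.minAreaRect(p[:,:2].astype(np.float32)*1000);print('top board+front',r,'z',np.median(p[:,2]))
    red=box&(im[...,0]>120)&(im[...,1]<60)&(im[...,2]<60)&(Z>.165)&(Z<.22)
    p=P[red];print('red',len(p),np.round(np.median(p,0),4),cv2.minAreaRect(p[:,:2].astype(np.float32)*1000),np.percentile(p[:,2],[5,95]))
    h=box&(Z>.115)&(Z<.14)&(im.max(2)<110)&(X<.56)&(abs(Y+.07)<.2)
    p=P[h];print('handle',len(p));
    if len(p)>10: print(np.round(np.median(p,0),4),cv2.minAreaRect(p[:,:2].astype(np.float32)*1000))
    for nm,lo,hi in(('tall',.03,.11),):
        m=cv2.morphologyEx((box&(Z>lo)&(Z<hi)&~((abs(X-.64)<.2)&(abs(Y+.075)<.2))).astype(np.uint8),cv2.MORPH_OPEN,np.ones((3,3)))
        k,l,st,ce=cv2.connectedComponentsWithStats(m)
        for i in range(1,k):
            if st[i,4]>100: p=P[l==i];print(nm,np.round(np.nanmean(p,0),3),np.round(np.ptp(p,axis=0),3))
E
```

```text
== top
table z -8.542272434475251e-05
top board+front ((754.8554077148438, -24.966049194335938), (299.8746337890625, 255.07801818847656), 85.84100341796875) z 0.14991383300577688
red 71 [ 0.6573 -0.1136  0.2003] ((658.6121826171875, -113.24532318115234), (35.96955871582031, 32.67671585083008), 38.930721282958984) [0.16970238 0.20883556]
handle 0
tall [0.694 0.373 0.074] [0.082 0.067 0.076]
tall [ 0.683 -0.399  0.065] [0.065 0.059 0.062]
tall [0.663 0.321 0.073] [0.071 0.056 0.073]
tall [0.451 0.357 0.035] [0.046 0.036 0.014]
== scene
table z -0.0007479637321542443
lowobj [179, 313, 31, 33, 619] [1003.8 -494.6] [90.9 95.8] 67.2 z 0.023 dist 1119 col [93. 85. 93.]
lowobj [486, 330, 11, 30, 167] [962.6 440.2] [89.4 22.8] 3.7 z 0.0199 dist 1058 col [157. 153. 142.]
top board+front ((757.12060546875, -24.55548095703125), (299.9741516113281, 255.90625), 85.79839324951172) z 0.14909763009510324
red 42 [ 0.6665 -0.1121  0.2033] ((665.6053466796875, -113.49383544921875), (29.372407913208008, 21.984079360961914), 18.44327735900879) [0.17273888 0.20857659]
handle 0
tall [ 0.647 -0.391  0.062] [0.072 0.075 0.059]
tall [ 0.696 -0.364  0.06 ] [0.044 0.059 0.059]
tall [0.684 0.35  0.071] [0.091 0.084 0.077]
tall [ 0.883 -0.031  0.071] [0.024 0.298 0.08 ]
```

```bash
cat >> h.py <<'E'
from scipy.spatial.transform import Rotation as R
YAW=np.radians(-4.18); O=np.array([.6433,-.0166])
cx=np.array([np.cos(YAW),np.sin(YAW)]); cy=np.array([-cx[1],cx[0]])
def cab(x,y): return O+x*cx+y*cy
def go(xy,z,yyaw=None):
    """print normalised row numbers to world pos with tool y along yyaw (deg, mod 180)"""
    s=sensors.get_state(); r=R.from_quat(s['eef_rot']); M=r.as_matrix()
    d=M.T@(np.array([*xy,z])-s['tool_pos'])/.3
    cur=np.degrees(np.arctan2(M[1,1],M[0,1])); t=0
    if yyaw is not None: t=-(((yyaw-cur+90)%180)-90)/360
    n=max(np.linalg.norm(d)*300/41.7,abs(t)*360/7.16)
    print('shift',d.round(4),'turn',round(t,4),'min rows',round(n,1),'pos',s['tool_pos'].round(4),'yyaw',cur.round(1),'tilt',M[2,2].round(4),'clock',round(s['clock'],2),'q',s['q'].round(2),'F',s['contact_force'].round(1),'op',round(s['opening'],3))
E
python3 - <<'E'
from h import *
for n in('top','scene'):
    z=np.load(n+'0.npz');im=z['im'];P=z['P'];X,Y,Z=P[...,0],P[...,1],P[...,2]
    hsv=cv2.cvtColor(im,cv2.COLOR_RGB2HSV)
    m=((hsv[...,1]<70)&(hsv[...,2]>130)&(Z<.03)&(Z>-.01)&(Y<-.1)&(X>.1)).astype(np.uint8)
    m=cv2.morphologyEx(m,cv2.MORPH_CLOSE,np.ones((3,3)))
    k,l,st,ce=cv2.connectedComponentsWithStats(m)
    for i in range(1,k):
        if st[i,4]<80: continue
        p=P[l==i];r=cv2.minAreaRect(p[:,:2].astype(np.float32)*1000)
        print(n,st[i].tolist(),np.round(r[0],1),np.round(r[1],1),round(r[2],1),'z',np.round(np.median(p[:,2]),4),'dist',round(np.hypot(*r[0])))
go(cab(.022,-.095),.25,85.8)
E
```

```text
top [359, 122, 31, 24, 286] [ 803.6 -302. ] [110.5  66.5] 68.5 z nan dist 858
top [389, 160, 15, 15, 155] [ 673.5 -379.2] [65.7 47. ] 48.3 z nan dist 773
top [425, 198, 32, 28, 286] [ 495.4 -543.4] [110.8  64.5] 57.5 z nan dist 735
top [385, 206, 24, 32, 294] [ 459.7 -374.4] [111.6  63. ] 18.7 z 0.0141 dist 593
top [442, 235, 30, 32, 296] [ 346.5 -595.9] [ 59.6 115.2] 45.6 z 0.0142 dist 689
scene [193, 146, 33, 25, 357] [ 337.  -598.1] [ 82.8 121.2] 45.8 z 0.0125 dist 687
scene [251, 174, 20, 28, 409] [ 453.2 -376.3] [130.7  65.5] 17.6 z nan dist 589
scene [198, 178, 33, 27, 407] [ 486.1 -547. ] [128.3  68.7] 56.6 z nan dist 732
scene [241, 229, 15, 10, 96] [ 652.1 -387.2] [27.8 52.5] 21.3 z 0.0047 dist 758
scene [246, 260, 38, 30, 512] [ 796.2 -303.9] [119.5  63.3] 66.6 z nan dist 852
shift [-2.1931 -1.6987 -0.0371] turn -0.0429 min rows 20.0 pos [0.2099 0.5881 0.238 ] yyaw 70.4 tilt -1.0 clock 0.1 q [-1.19  0.69 -0.19  1.57  0.16  0.9  -0.22] F [-0.4 -0.4  0.5] op 1.003
```

Request:
send_rows(rows="-0.73 -0.566 -0.04 0;-0.73 -0.566 -0.04 0;-0.73 -0.566 -0.04 0;-0.73 -0.566 -0.04 0;-0.73 -0.566 -0.04 0;-0.73 -0.566 -0.04 0;-0.73 -0.566 -0.04 0")

```text
clock: 0.68
tool_pos: [0.3614, 0.3505, 0.2505]
eef_rot: [0.173, 0.985, -0.002, 0.0]
contact_force: [0.2, 0.1, -0.3]
opening: 1.0
finger_force: 0.0
```

Request:
send_rows(rows="-0.73 -0.566 0 0;-0.73 -0.566 0 0;-0.73 -0.566 0 0;-0.73 -0.566 0 0;-0.73 -0.566 0 0;-0.73 -0.566 0 0;-0.73 -0.566 0 0")

```text
clock: 1.27
tool_pos: [0.5102, 0.1167, 0.2504]
eef_rot: [0.173, 0.985, -0.001, 0.0]
contact_force: [1.5, 0.4, 0.2]
opening: 1.002
finger_force: 0.0
```

```bash
python3 -c "
from h import *
go(cab(.022,-.095),.25,85.8)"
```

```text
shift [-0.725  -0.5513  0.0031] turn -0.0437 min rows 6.6 pos [0.5102 0.1167 0.2504] yyaw 70.1 tilt -1.0 clock 1.27 q [-0.15  0.55 -0.25  1.85  0.19  0.77  0.71] F [1.5 0.4 0.2] op 1.002
```

Request:
send_rows(rows="-0.725 -0.551 0 0.19;-0.725 -0.551 0 0.19;-0.725 -0.551 0 0.19;-0.725 -0.551 0 0.19;-0.725 -0.551 0 0.19;-0.725 -0.551 0 0.19;-0.725 -0.551 0 0.19;-0.725 -0.551 0 0.19;-0.725 -0.551 0 0.19;-0.725 -0.551 0 0.19")

```text
clock: 2.1
tool_pos: [0.6575, -0.1077, 0.2498]
eef_rot: [0.697, 0.717, -0.0, -0.001]
contact_force: [-0.2, 0.3, -0.0]
opening: 0.998
finger_force: 0.0
```

Request:
send_rows(rows="0 0 0 0.19;0 0 0 0.19;0 0 0 0.19;0 0 0 0.19;0 0 0 0.19;0 0 0 0.19;0 0 0 0.19;0 0 0 0.19;0 0 0 0.19;0 0 0 0.19")

```text
clock: 2.93
tool_pos: [0.6574, -0.1068, 0.2501]
eef_rot: [0.98, 0.201, -0.001, -0.0]
contact_force: [0.6, 0.2, 0.1]
opening: 1.0
finger_force: 0.0
```

```bash
python3 -c "
from h import *
go(cab(.022,-.095),.178,85.8)"
```

```text
shift [-0.0051  0.0202  0.2402] turn 0.0762 min rows 3.8 pos [ 0.6574 -0.1068  0.2501] yyaw -66.8 tilt -1.0 clock 2.93 q [-0.12  0.77  0.43  1.43 -0.35  1.01 -0.78] F [0.6 0.2 0.1] op 1.0
```

Request:
send_rows(rows="-0.005 0.02 0 0.0762;-0.005 0.02 0 0.0762;-0.005 0.02 0 0.0762;-0.005 0.02 0 0.0762;-0.005 0.02 0 0.0762;-0.005 0.02 0 0.0762;-0.005 0.02 0 0.0762")

```text
clock: 3.52
tool_pos: [0.6586, -0.1131, 0.2504]
eef_rot: [0.999, -0.032, -0.0, -0.0]
contact_force: [-0.8, -0.3, 0.6]
opening: 0.998
finger_force: 0.0
```

```bash
python3 -c "
from h import *
go(cab(.022,-.095),.178,85.8)"
```

```text
shift [-0.0009 -0.0003  0.2413] turn 0.0014 min rows 1.7 pos [ 0.6586 -0.1131  0.2504] yyaw -93.7 tilt -1.0 clock 3.52 q [-0.17  0.8   0.56  1.43 -0.45  1.04 -1.15] F [-0.8 -0.3  0.6] op 0.998
```

Request:
send_rows(rows="0 0 0.12 0;0 0 0.18 0;0 0 0.24 0;0 0 0.24 0;0 0 0.24 0")

```text
clock: 3.93
tool_pos: [0.6583, -0.1132, 0.1782]
eef_rot: [0.999, -0.033, -0.001, -0.0]
contact_force: [0.5, -0.5, -0.5]
opening: 1.001
finger_force: 0.0
```

Request:
send_rows(rows="0 0 0 0;0 0 0 0;0 0 0 0;0 0 0 0;0 0 0 0;0 0 0 0;0 0 0 0;0 0 0 0", jaw=1, force=15)

```text
clock: 4.6
tool_pos: [0.6588, -0.1132, 0.1788]
eef_rot: [0.999, -0.034, 0.0, -0.0]
contact_force: [-0.4, 0.0, 0.9]
opening: 0.418
finger_force: 0.0
```

```bash
python3 -c "
from h import *
go(cab(.022,-.095),.178,85.8)"
```

```text
shift [-0.0016 -0.0008  0.0025] turn 0.0009 min rows 0.0 pos [ 0.6588 -0.1132  0.1788] yyaw -93.9 tilt -1.0 clock 4.6 q [-0.15  0.87  0.51  1.5  -0.5   0.9  -1.11] F [-0.4  0.   0.9] op 0.418
```

Still closing, so I'll wait.

Request:
send_rows(rows="0 0 0 0;0 0 0 0;0 0 0 0;0 0 0 0;0 0 0 0;0 0 0 0")

```text
clock: 5.1
tool_pos: [0.6587, -0.1134, 0.1787]
eef_rot: [0.999, -0.034, -0.0, 0.0]
contact_force: [0.1, 0.4, -0.6]
opening: 0.158
finger_force: 15.0
```

Gripped: the opening is 13.9 mm and the bar is 14 mm. Now turning anticlockwise.

Request:
send_rows(rows="0 0 0 -0.012;0 0 0 -0.024;0 0 0 -0.036;0 0 0 -0.048;0 0 0 -0.06;0 0 0 -0.072;0 0 0 -0.084;0 0 0 -0.096;0 0 0 -0.108;0 0 0 -0.12")

```text
clock: 5.93
tool_pos: [0.6587, -0.1135, 0.1787]
eef_rot: [0.941, 0.338, 0.0, 0.0]
contact_force: [0.6, -0.2, -0.7]
opening: 0.159
finger_force: 15.0
```

Request:
send_rows(rows="0 0 0 -0.012;0 0 0 -0.024;0 0 0 -0.036;0 0 0 -0.048;0 0 0 -0.06;0 0 0 -0.072;0 0 0 -0.084;0 0 0 -0.096;0 0 0 -0.108;0 0 0 -0.12")

```text
clock: 6.77
tool_pos: [0.6588, -0.1136, 0.1787]
eef_rot: [0.751, 0.661, 0.0, 0.0]
contact_force: [0.3, -0.7, -0.5]
opening: 0.159
finger_force: 15.0
```

```bash
python3 -c "
from h import *
go(cab(.022,-.095),.178)"
```

```text
shift [ 0.0019 -0.0019  0.0022] turn 0 min rows 0.0 pos [ 0.6588 -0.1136  0.1787] yyaw -7.3 tilt -1.0 clock 6.77 q [ 0.06  0.82  0.09  1.49 -0.09  0.84  0.05] F [ 0.3 -0.7 -0.5] op 0.159
```

Request:
send_rows(rows="0 0 0 0;0 0 0 0;0 0 0 0;0 0 0 0;0 0 -0.1 0;0 0 -0.2 0;0 0 -0.25 0;0 0 -0.25 0", jaw=0.32)

```text
clock: 7.43
tool_pos: [0.6612, -0.1138, 0.258]
eef_rot: [0.752, 0.659, 0.003, 0.003]
contact_force: [0.9, -0.1, 0.4]
opening: 0.341
finger_force: 0.0
```

```bash
python3 -c "
from h import *
go(cab(-.056,0),.25,-4.18)
im,d,P=snap('top');np.savez('t1.npz',im=im,P=P)
X,Y,Z=P[...,0],P[...,1],P[...,2]
# handle bar points
x=(X-O[0])*cx[0]+(Y-O[1])*cx[1];y=(X-O[0])*cy[0]+(Y-O[1])*cy[1]
z0=np.load('top0.npz')['P'];X,Y,Z=z0[...,0],z0[...,1],z0[...,2]
x=(X-O[0])*cx[0]+(Y-O[1])*cx[1];y=(X-O[0])*cy[0]+(Y-O[1])*cy[1]
m=(Z>.1)&(Z<.145)&(x<-.02)&(x>-.1)&(abs(y)<.1)
print(m.sum(),np.c_[x[m],y[m],Z[m]].round(3)[::3].tolist())
"
```

```text
shift [ 0.3025 -0.2882  0.0244] turn -0.0093 min rows 3.0 pos [ 0.6612 -0.1138  0.258 ] yyaw -7.5 tilt -1.0 clock 7.43 q [ 0.05  0.73  0.1   1.41 -0.08  1.    0.04] F [ 0.9 -0.1  0.4] op 0.341
165 [[-0.02, 0.055, 0.136], [-0.024, 0.05, 0.14], [-0.027, 0.055, 0.133], [-0.022, -0.052, 0.133], [-0.03, 0.058, 0.127], [-0.029, 0.048, 0.129], [-0.026, -0.056, 0.136], [-0.034, 0.054, 0.133], [-0.03, -0.049, 0.136], [-0.028, -0.059, 0.126], [-0.037, 0.05, 0.133], [-0.032, -0.052, 0.127], [-0.041, 0.05, 0.132], [-0.037, -0.053, 0.136], [-0.044, 0.05, 0.128], [-0.04, -0.053, 0.136], [-0.048, 0.05, 0.133], [-0.043, -0.053, 0.13], [-0.051, 0.05, 0.129], [-0.048, -0.05, 0.138], [-0.055, 0.053, 0.132], [-0.055, 0.042, 0.131], [-0.054, 0.032, 0.128], [-0.055, 0.021, 0.139], [-0.053, 0.011, 0.13], [-0.052, 0.0, 0.124], [-0.052, -0.011, 0.128], [-0.052, -0.021, 0.131], [-0.05, -0.05, 0.127], [-0.059, 0.053, 0.131], [-0.059, 0.042, 0.134], [-0.058, 0.032, 0.13], [-0.058, 0.02, 0.138], [-0.057, 0.01, 0.13], [-0.057, -0.001, 0.137], [-0.056, -0.011, 0.13], [-0.055, -0.021, 0.13], [-0.055, -0.032, 0.135], [-0.054, -0.043, 0.132], [-0.054, -0.053, 0.132], [-0.062, 0.046, 0.132], [-0.062, 0.035, 0.136], [-0.061, 0.024, 0.131], [-0.06, 0.014, 0.128], [-0.06, 0.003, 0.13], [-0.059, -0.007, 0.127], [-0.059, -0.018, 0.133], [-0.058, -0.029, 0.127], [-0.059, -0.04, 0.136], [-0.058, -0.05, 0.131], [-0.063, -0.004, 0.128], [-0.062, -0.015, 0.127], [-0.063, -0.026, 0.137], [-0.062, -0.036, 0.133], [-0.062, -0.047, 0.135]]
```

Handle confirmed at cabinet x ≈ -0.057, y 0. Moving over it.

Request:
send_rows(rows="0.303 -0.289 0 -0.0093;0.303 -0.289 0 -0.0093;0.303 -0.289 0 -0.0093;0.303 -0.289 0 -0.0093;0.303 -0.289 0 -0.0093;0.303 -0.289 0 -0.0093")

```text
clock: 7.98
tool_pos: [0.5844, -0.0123, 0.2529]
eef_rot: [0.732, 0.681, -0.001, -0.0]
contact_force: [-0.7, -0.1, -0.4]
opening: 0.341
finger_force: 0.0
```

```bash
python3 -c "
from h import *
go(cab(-.0565,0),.111,-4.18)"
```

```text
shift [4.00e-04 9.10e-03 4.73e-01] turn 0.0001 min rows 3.4 pos [ 0.5844 -0.0123  0.2529] yyaw -4.1 tilt -1.0 clock 7.98 q [-0.11  0.62  0.09  1.68 -0.07  0.85 -0.06] F [-0.7 -0.1 -0.4] op 0.341
```

Request:
send_rows(rows="0 0.009 0.1 0;0 0.009 0.2 0;0 0.009 0.27 0;0 0.009 0.34 0;0 0.009 0.41 0;0 0.009 0.473 0;0 0.009 0.473 0")

```text
clock: 8.57
tool_pos: [0.5853, -0.0141, 0.1077]
eef_rot: [0.733, 0.68, -0.003, -0.002]
contact_force: [0.1, -0.3, -0.7]
opening: 0.34
finger_force: 0.0
```

Request:
send_rows(rows="0 0 0 0;0 0 0 0;0 0 0 0;0 0 0 0;0 0 0 0;0 0 0 0", jaw=1, force=25)

```text
clock: 9.07
tool_pos: [0.5878, -0.0127, 0.1129]
eef_rot: [0.732, 0.681, 0.0, 0.001]
contact_force: [-1.3, -2.2, 4.6]
opening: 0.126
finger_force: 25.0
```

```bash
python3 -c "
from h import *
s=sensors.get_state();e=cab(-.0565-.15,0);print(s['finger_force'])
go(s['tool_pos'][:2]-.15*cx,s['tool_pos'][2],-4.18)"
```

```text
25.000900626182556
shift [ 2.e-04 -5.e-01 -9.e-04] turn 0.0001 min rows 3.6 pos [ 0.5878 -0.0127  0.1129] yyaw -4.2 tilt -1.0 clock 9.07 q [-0.09  0.81  0.06  1.79 -0.09  0.54 -0.05] F [-1.3 -2.2  4.6] op 0.126
```

Request:
send_rows(rows="0 -0.03 0 0;0 -0.07 0 0;0 -0.12 0 0;0 -0.17 0 0;0 -0.22 0 0;0 -0.27 0 0;0 -0.32 0 0;0 -0.37 0 0;0 -0.42 0 0;0 -0.46 0 0")

```text
clock: 9.9
tool_pos: [0.4508, -0.0028, 0.1128]
eef_rot: [0.732, 0.681, 0.001, 0.002]
contact_force: [1.4, -3.3, 4.1]
opening: 0.125
finger_force: 25.0
```

Request:
send_rows(rows="0 -0.02 0 0;0 -0.035 0 0;0 -0.045 0 0;0 -0.05 0 0;0 -0.05 0 0;0 -0.05 0 0")

```text
clock: 10.4
tool_pos: [0.4384, -0.0019, 0.1128]
eef_rot: [0.733, 0.681, 0.003, 0.003]
contact_force: [2.7, -3.6, 4.7]
opening: 0.122
finger_force: 25.0
```

```bash
python3 -c "
from h import *
s=sensors.get_state();e=cab(-.0565-.15,0)
go(e,s['tool_pos'][2],-4.18)"
```

```text
shift [ 0.001  -0.0035 -0.    ] turn -0.0001 min rows 0.0 pos [ 0.4384 -0.0019  0.1128] yyaw -4.2 tilt -1.0 clock 10.4 q [-0.12  0.7   0.03  2.24 -0.11  0.19 -0.07] F [ 2.7 -3.6  4.7] op 0.122
```

Request:
send_rows(rows="0 -0.01 0 0;0 -0.02 0 0;0 -0.02 0 0;0 -0.02 0 0")

```text
clock: 10.73
tool_pos: [0.4384, -0.0019, 0.1129]
eef_rot: [0.733, 0.68, 0.007, 0.007]
contact_force: [11.2, -6.8, -4.6]
opening: 0.122
finger_force: 25.0
```

At the stop. I'll ease off, release and rise.

Request:
send_rows(rows="0 0.027 0 0;0 0.027 0 0;0 0.027 0 0")

```text
clock: 10.98
tool_pos: [0.4394, -0.002, 0.1128]
eef_rot: [0.733, 0.681, 0.002, 0.002]
contact_force: [0.4, -3.9, 7.9]
opening: 0.126
finger_force: 25.0
```

Request:
send_rows(rows="0 0 0 0;0 0 0 0;0 0 0 0;0 0 0 0;0 0 -0.08 0;0 0 -0.2 0;0 0 -0.33 0;0 0 -0.45 0;0 0 -0.45 0", jaw=0.32)

```text
clock: 11.73
tool_pos: [0.4399, -0.001, 0.2521]
eef_rot: [0.732, 0.681, 0.004, 0.003]
contact_force: [0.5, 0.6, -0.4]
opening: 0.339
finger_force: 0.0
```

```bash
python3 -c "
from h import *
# palette: long axis 18.7deg -> close along 108.7
go((.4597,-.3744),.25,108.7)
"
```

```text
shift [-1.2365  0.1554  0.0061] turn 0.1866 min rows 9.4 pos [ 0.4399 -0.001   0.2521] yyaw -4.1 tilt -0.9999 clock 11.73 q [-0.17  0.43  0.1   2.1  -0.08  0.6  -0.09] F [ 0.5  0.6 -0.4] op 0.339
```

Request:
send_rows(rows="-0.8 0.1 0 0;-0.8 0.1 0 0;-0.8 0.1 0 0;-0.8 0.1 0 0;-0.8 0.1 0 0;-0.8 0.1 0 0", jaw=-1)

```text
clock: 12.23
tool_pos: [0.4486, -0.2459, 0.2464]
eef_rot: [0.733, 0.68, -0.0, -0.0]
contact_force: [1.4, 0.2, 0.3]
opening: 0.769
finger_force: 0.0
```

Request:
send_rows(rows="-0.437 0.055 0 0.1866;-0.437 0.055 0 0.1866;-0.437 0.055 0 0.1866;-0.437 0.055 0 0.1866;-0.437 0.055 0 0.1866;-0.437 0.055 0 0.1866;-0.437 0.055 0 0.1866;-0.437 0.055 0 0.1866;-0.437 0.055 0 0.1866;-0.437 0.055 0 0.1866")

```text
clock: 13.07
tool_pos: [0.4563, -0.3739, 0.2459]
eef_rot: [0.987, 0.16, -0.001, -0.001]
contact_force: [-0.1, -0.4, 0.2]
opening: 1.0
finger_force: 0.0
```

```bash
python3 - <<'E'
from h import *
go((.4597,-.3744),.06,108.7)
im,d,P=snap('scene','s2.png')
np.savez('s2.npz',im=im,P=P)
im,d,P=snap('top');np.savez('t2.npz',im=im,P=P)
a=im[130:300,230:480]; cv2.imwrite('pics/t2.png',cv2.resize(a[:,:,::-1],None,fx=3,fy=3,interpolation=cv2.INTER_CUBIC))
E
```

```text
shift [0.0107 0.0059 0.6195] turn -0.0008 min rows 4.5 pos [ 0.4563 -0.3739  0.2459] yyaw -71.6 tilt -1.0 clock 13.07 q [ 0.37  0.67  0.42  1.68 -0.34  0.86 -0.32] F [-0.1 -0.4  0.2] op 1.0
```

View pics/t2.png

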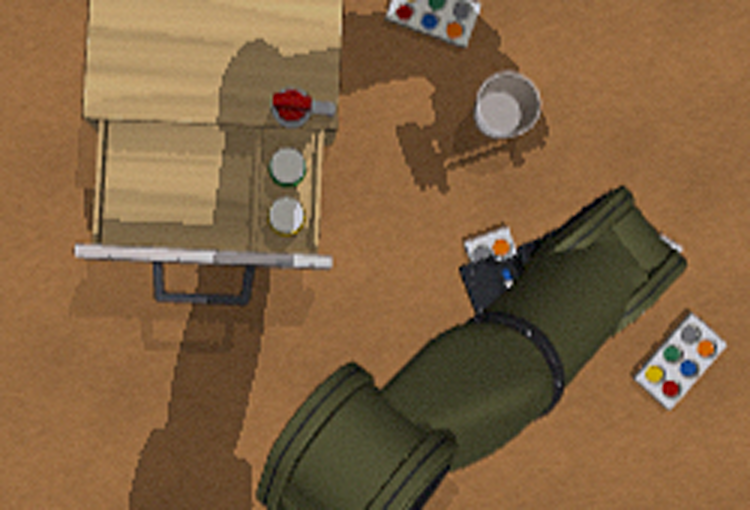

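View pics/s2.png

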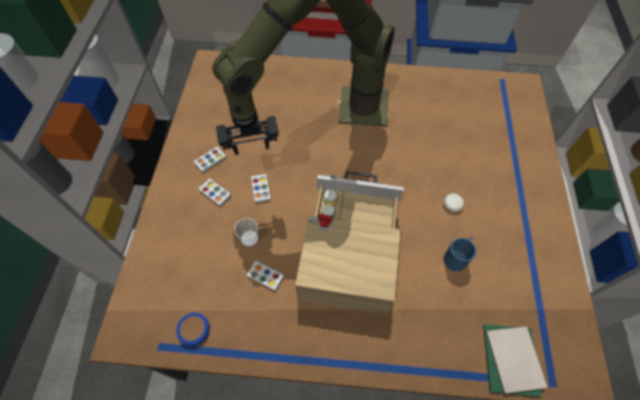

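The drawer is fully out, with the bay centred near crop (180,180) and both pots upright at (287,165) and (287,215). The catch tongue points right and the gripper is over the palette. The cup, stone and mug haven't moved. Next I'll measure the bay and descend.

```bash
python3 - <<'E'
from h import *
P=np.load('t2.npz')['P'];X,Y,Z=P[...,0],P[...,1],P[...,2]
x=(X-O[0])*cx[0]+(Y-O[1])*cx[1];y=(X-O[0])*cy[0]+(Y-O[1])*cy[1]
m=(x>-.12)&(x<-.03)&(abs(y)<.15)
for lo in np.arange(-.15,.15,.01):
    k=m&(y>=lo)&(y<lo+.01); print(round(lo,2),np.nanmedian(Z[k]).round(3),end=' | ')
m=(Z>.08)&(Z<.09)&(x>-.17)&(x<.01)&(abs(y)<.15)
print('\nfloor y',np.percentile(y[m],[1,99]),'x',np.percentile(x[m],[1,99]))
m=(abs(Z-.15)<.008)&(x<-.1)&(x>-.22)&(abs(y)<.16);print('front x',np.percentile(x[m],[3,50,97]),'y',np.percentile(y[m],[1,99]))
P=np.load('s2.npz')['P'];im=np.load('s2.npz')['im'];p=P[170:206,245:275].reshape(-1,3);p=p[(p[:,2]>.011)&(p[:,2]<.025)];r=cv2.minAreaRect(p[:,:2].astype(np.float32)*1000);print(r,len(p))
E
```

```text
-0.15 -0.002 | -0.14 0.119 | -0.13 0.087 | -0.12 0.087 | -0.11 0.128 | -0.1 0.128 | -0.09 0.128 | -0.08 0.09 | -0.07 0.085 | -0.06 0.116 | -0.05 0.084 | -0.04 0.085 | -0.03 0.085 | -0.02 0.085 | -0.01 0.084 | 0.0 0.085 | 0.01 0.085 | 0.02 0.085 | 0.03 0.085 | 0.04 0.084 | 0.05 0.084 | 0.06 0.086 | 0.07 0.085 | 0.08 0.086 | 0.09 0.085 | 0.1 0.085 | 0.11 0.085 | 0.12 0.089 | 0.13 0.119 | 0.14 nan | 
floor y [-0.12587599  0.12572565] x [-0.14583015  0.00543956]
front x [-0.16400587 -0.15699607 -0.15053444] y [-0.14597     0.14663956]
((461.2305908203125, -371.8551025390625), (116.5765609741211, 57.44303512573242), 17.480392456054688) 241
  return np.nanmean(a, axis, out=out, keepdims=keepdims)
```

Request:
send_rows(rows="0.008 0.006 0.12 0;0.008 0.006 0.26 0;0.008 0.006 0.4 0;0.008 0.006 0.53 0;0.008 0.006 0.62 0;0.008 0.006 0.62 0;0.008 0.006 0.62 0")

```text
clock: 13.75
tool_pos: [0.4585, -0.375, 0.0598]
eef_rot: [0.987, 0.163, -0.001, -0.001]
contact_force: [0.8, 0.4, 0.5]
opening: 1.003
finger_force: 0.0
```

```bash
python3 -c "
from h import *
go((.4592,-.3746),.005,108.7)"
```

```text
shift [2.700e-03 1.000e-04 1.827e-01] turn 0.0001 min rows 1.3 pos [ 0.4585 -0.375   0.0598] yyaw -71.2 tilt -1.0 clock 13.75 q [ 0.46  0.92  0.26  1.8  -0.46  0.48 -0.21] F [0.8 0.4 0.5] op 1.003
```

Request:
send_rows(rows="0.004 -0.002 0.06 0;0.004 -0.002 0.11 0;0.004 -0.002 0.15 0;0.004 -0.002 0.15 0;0.004 -0.002 0.15 0")

```text
clock: 14.17
tool_pos: [0.4608, -0.3752, 0.0168]
eef_rot: [0.987, 0.163, 0.0, 0.0]
contact_force: [0.6, 0.6, 0.1]
opening: 1.0
finger_force: 0.0
```

```bash
python3 -c "
from h import *
go((.4600,-.3737),.005,108.2)"
```

```text
shift [-0.0009 -0.0055  0.0395] turn 0.0014 min rows 0.3 pos [ 0.4608 -0.3752  0.0168] yyaw -71.3 tilt -1.0 clock 14.17 q [ 0.48  0.99  0.22  1.8  -0.48  0.4  -0.19] F [0.6 0.6 0.1] op 1.0
```

Request:
send_rows(rows="-0.001 -0.005 0.015 0.001;-0.001 -0.005 0.03 0.001;-0.001 -0.005 0.038 0.001;-0.001 -0.005 0.038 0.001")

```text
clock: 14.5
tool_pos: [0.4594, -0.3731, 0.0042]
eef_rot: [0.987, 0.159, -0.0, -0.0]
contact_force: [0.5, -0.7, 0.3]
opening: 1.0
finger_force: 0.0
```

Request:
send_rows(rows="0 0 0 0;0 0 0 0;0 0 0 0;0 0 0 0;0 0 0 0;0 0 0 0;0 0 0 0;0 0 0 0", jaw=1, force=20)

```text
clock: 15.17
tool_pos: [0.4596, -0.3734, 0.0045]
eef_rot: [0.987, 0.159, 0.0, 0.0]
contact_force: [0.8, -0.9, 1.7]
opening: 0.656
finger_force: 20.0
```

Request:
send_rows(rows="0 0 -0.05 0;0 0 -0.15 0;0 0 -0.27 0;0 0 -0.4 0;0 0 -0.53 0;0 0 -0.66 0;0 0 -0.75 0;0 0 -0.8 0;0 0 -0.8 0")

```text
clock: 15.92
tool_pos: [0.4608, -0.3748, 0.2479]
eef_rot: [0.987, 0.159, 0.002, 0.002]
contact_force: [0.5, 0.4, -1.2]
opening: 0.655
finger_force: 20.0
```

```bash
python3 -c "
from h import *
go(cab(-.075,.038),.25,85.8)"
```

```text
shift [ 0.7706 -1.1548 -0.0104] turn 0.0626 min rows 10.0 pos [ 0.4608 -0.3748  0.2479] yyaw -71.7 tilt -1.0 clock 15.92 q [ 0.36  0.67  0.43  1.68 -0.34  0.86 -0.32] F [ 0.5  0.4 -1.2] op 0.655
```

Request:
send_rows(rows="0.07 -0.1 0 0;0.14 -0.21 0 0;0.21 -0.32 0 0;0.28 -0.43 0 0;0.35 -0.54 0 0;0.42 -0.65 0 0;0.49 -0.76 0 0;0.55 -0.85 0 0;0.6 -0.92 0 0;0.62 -0.94 0 0")

```text
clock: 16.75
tool_pos: [0.5472, -0.0408, 0.2422]
eef_rot: [0.987, 0.163, -0.001, -0.002]
contact_force: [-0.6, 0.2, -1.9]
opening: 0.654
finger_force: 20.0
```

Request:
send_rows(rows="0.08 -0.1 0 0.01;0.15 -0.215 0 0.02;0.15 -0.215 0 0.03;0.15 -0.215 0 0.04;0.15 -0.215 0 0.05;0.15 -0.215 0 0.0626;0.15 -0.215 0 0.0626;0.15 -0.215 0 0.0626")

```text
clock: 17.42
tool_pos: [0.5691, 0.0274, 0.2433]
eef_rot: [0.999, -0.036, -0.001, 0.001]
contact_force: [0.2, 0.5, -1.4]
opening: 0.656
finger_force: 20.0
```

```bash
python3 -c "
from h import *
go(cab(-.075,.038),.13,85.8)
im,d,P=snap('scene');a=im[100:260,220:440];cv2.imwrite('pics/s3.png',cv2.resize(a[:,:,::-1],None,fx=3,fy=3,interpolation=cv2.INTER_CUBIC))
"
```

```text
shift [0.0083 0.0012 0.3777] turn 0.0002 min rows 2.7 pos [0.5691 0.0274 0.2433] yyaw -94.1 tilt -1.0 clock 17.42 q [-0.48  0.69  0.62  1.75 -0.5   0.87 -1.28] F [ 0.2  0.5 -1.4] op 0.656
```

View pics/s3.png

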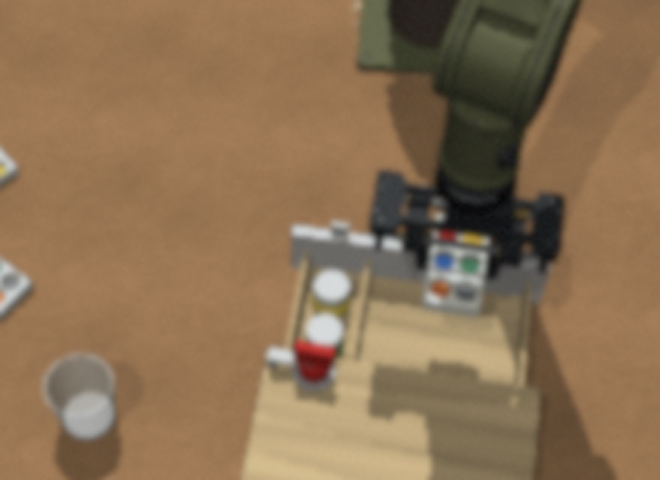

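The palette is held level over the bay near crop (457,270), aligned with the cabinet, and the pots are upright. Descending.

Request:
send_rows(rows="0.008 0.001 0.06 0;0.008 0.001 0.14 0;0.008 0.001 0.22 0;0.008 0.001 0.3 0;0.008 0.001 0.36 0;0.008 0.001 0.4 0;0.008 0.001 0.42 0;0.008 0.001 0.42 0;0.008 0.001 0.42 0")

```text
clock: 18.22
tool_pos: [0.5724, 0.0274, 0.1186]
eef_rot: [0.999, -0.036, 0.0, -0.0]
contact_force: [0.0, -0.3, -1.1]
opening: 0.655
finger_force: 20.0
```

```bash
python3 -c "
from h import *
go(cab(-.075,.038),.0895,85.8)
"
```

```text
shift [-0.0035  0.0024  0.0971] turn 0.0001 min rows 0.7 pos [0.5724 0.0274 0.1186] yyaw -94.2 tilt -1.0 clock 18.22 q [-0.39  0.85  0.47  1.85 -0.64  0.6  -1.16] F [ 0.  -0.3 -1.1] op 0.655
```

Request:
send_rows(rows="0 0 0.02 0;0 0 0.04 0;0 0 0.055 0;0 0 0.068 0;0 0 0.078 0;0 0 0.085 0;0 0 0.09 0;0 0 0.09 0;0 0 0.09 0")

```text
clock: 18.97
tool_pos: [0.5722, 0.0277, 0.0914]
eef_rot: [0.999, -0.037, 0.0, -0.0]
contact_force: [0.3, -0.0, -0.8]
opening: 0.649
finger_force: 20.0
```

Request:
send_rows(rows="0 0 0.002 0;0 0 0.004 0;0 0 0.006 0;0 0 0.006 0")

```text
clock: 19.3
tool_pos: [0.5721, 0.0278, 0.0896]
eef_rot: [0.999, -0.037, -0.0, -0.0]
contact_force: [0.4, 0.3, -1.0]
opening: 0.652
finger_force: 20.0
```

Request:
send_rows(rows="0 0 0.001 0;0 0 0.002 0;0 0 0.002 0")

```text
clock: 19.55
tool_pos: [0.5722, 0.0278, 0.0894]
eef_rot: [0.999, -0.037, 0.0, -0.0]
contact_force: [-1.5, 0.6, 3.7]
opening: 0.655
finger_force: 20.0
```

Contact at about 4 N, so I'll release and rise.

Request:
send_rows(rows="0 0 0 0;0 0 0 0;0 0 0 0;0 0 0 0;0 0 0 0;0 0 0 0", jaw=-0.7)

```text
clock: 20.05
tool_pos: [0.5721, 0.0277, 0.0889]
eef_rot: [0.999, -0.037, -0.0, 0.0]
contact_force: [-0.1, -0.1, 0.2]
opening: 0.853
finger_force: 0.0
```

Request:
send_rows(rows="0 0 -0.04 0;0 0 -0.1 0;0 0 -0.2 0;0 0 -0.32 0;0 0 -0.44 0;0 0 -0.55 0;0 0 -0.6 0;0 0 -0.6 0")

```text
clock: 20.72
tool_pos: [0.5744, 0.027, 0.2739]
eef_rot: [0.999, -0.037, 0.004, -0.0]
contact_force: [1.1, 0.4, 0.7]
opening: 0.853
finger_force: 0.0
```

Request:
send_rows(rows="0 0.13 -0.05 0;0 0.26 -0.1 0;0 0.39 -0.15 0;0 0.52 -0.15 0;0 0.65 -0.15 0;0 0.78 -0.15 0;0 0.9 -0.15 0;0 0.9 -0.15 0;0 0.9 -0.15 0")

```text
clock: 21.47
tool_pos: [0.5507, -0.2442, 0.3137]
eef_rot: [0.999, -0.039, -0.001, 0.0]
contact_force: [0.5, 0.7, -0.1]
opening: 0.851
finger_force: 0.0
```

```bash
python3 - <<'E'
from h import *
print(sensors.get_state()['tool_pos'])
im,d,P=snap('top')
X,Y,Z=P[...,0],P[...,1],P[...,2]
x=(X-O[0])*cx[0]+(Y-O[1])*cx[1];y=(X-O[0])*cy[0]+(Y-O[1])*cy[1]
m=(Z>.093)&(Z<.108)&(x>-.145)&(x<-.005)&(y>-.045)&(y<.115)
p=np.c_[x[m],y[m]].astype(np.float32)*1000;print(len(p),cv2.minAreaRect(p),np.percentile(Z[m],[5,50,95]))
m=(abs(Z-.15)<.008)&(x<-.1)&(x>-.22)&(abs(y)<.16);print('front x',np.percentile(x[m],[3,50,97]))
a=im[120:270,180:430]; cv2.imwrite('pics/t4.png',cv2.resize(a[:,:,::-1],None,fx=3,fy=3,interpolation=cv2.INTER_CUBIC))
E
```

```text
[ 0.55074108 -0.24421702  0.3136588 ]
396 ((-69.75694274902344, 38.32908630371094), (125.99970245361328, 148.833740234375), 9.926552772521973) [0.09374132 0.09901809 0.10586944]
front x [-0.16381421 -0.1569724  -0.15061756]
```

View pics/t4.png

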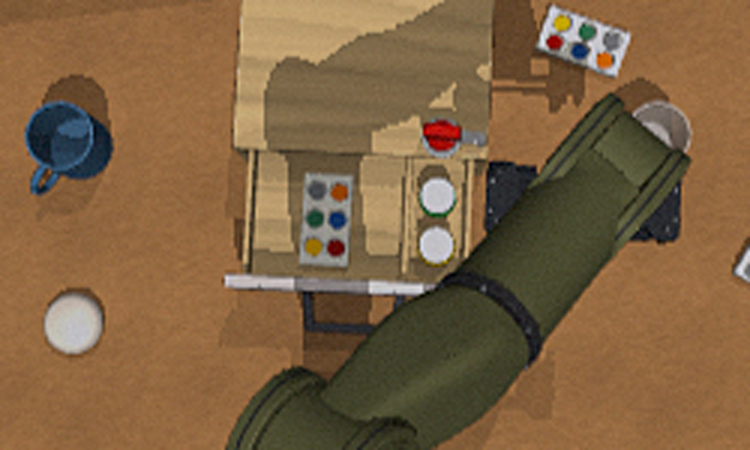

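The palette lies flat in the bay at crop (327,218). The drawer is fully out and both pots are upright at (437,195) and (437,245). The mug, stone and cup haven't moved, and the arm is clear.

```bash
python3 -c "
from h import *
print(finish_job())"
```

```text
the job is handed in; nothing more can be done
None
```

The job is handed in at about 21.5 s: the catch is turned, the drawer is fully out, the nearest palette lies flat in the large bay, and the pots, stone, cup and mug stand as they were.

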